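Move a barrel's batch tag to the notched rail

TASK

Move the hanging round batch tag to the other rail: slide it along its bar to the end stop nearest the other rail, lift it over that stop, and hang it on the notched bar so that its hook is fully down in the notch. Work gently, never forcing the hook against a bar, stop or keeper, then let go of the tag and leave the bottle, glass and mallet alone.

Things in the scene. Friction and masses are not known exactly. Their poses are not given: they have to be found in the camera images.
- tag: Batch tag: wooden disc on a steel C hook, 0.14 to 0.28 kg, hung upright on rail A's bar. Origin: the seat, mid underside of the hook's top piece (22 mm in x, 8 mm thick), resting on the bar; y along the bar (hook 10 mm wide), x across, to the rear, z up. Front leg: inner face x = -7 mm, down to z = -50 mm. Rear lip: inner face x = 7 mm, down to z = -10 mm, toe out to x = 21 mm at z = -10 to -6 mm.
- tag_grip (a point): Where to pinch the tag from above: the upright black block on top of its hook, 12 mm thick across the bar, 24 mm along it, from 8 to 68 mm above the seat. This point is on its middle line, 44 mm above the seat.
- tag_seat (a point): The seat: middle of the hook's flat underside (10 mm long along the bar), the tag's origin.
- tag_disc (a point): Centre of the plywood disc, 86 mm below the seat, straight under the bar: 80 mm across, 6 mm thick, standing along the bar. Its top is 46 mm below the seat, so when hooked over a bar the tag can rise at most 30 mm before the disc meets the bar from below.
- rail_a: Rail stand holding the tag at first, left or right of rail B. Origin on the counter under mid bar; y along the bar, x across, away from the robot. Plain bar 8 mm thick (x), 16 mm tall, top at z = 200 mm. End stops, inner faces at y = -100 and 100 mm, 5 mm thick, 8 mm wide, 14 mm above the bar top. Arms (|y| = 104 to 114 mm) and posts are behind the bar and below its top. Foot 10 mm high.
- rail_a_keeper (a point): Middle of rail A's keeper, a flat strip behind the bar: x = 13 to 37 mm, y = -75 to 75 mm, underside 3 mm below the bar top, upper face 1 mm above it. It holds the hook's toe down: the tag can be lifted out only near an end stop, its seat beyond |y| = 80 mm (it is at 95 mm when it touches the stop).
- rail_a_stop_left (a point): End stop of rail A at its +y end: inner face, level with the bar top.
- rail_a_stop_right (a point): End stop of rail A at its -y end: inner face, level with the bar top.
- rail_b: Rail stand shaped and sized as rail A, same origin and axes (bar 8 by 16 mm, top at z = 200 mm; stops at y = -100 and 100 mm, 14 mm high), without keeper. Its bar has one square-edged notch in its top, 14 mm long (y), 7 mm deep. The bar is clamped endwise at an unmeasured place: the notch's middle lies anywhere from y = -18 to 18 mm and must be felt or seen. Bar ends reach up to |y| = 142 mm.
- rail_b_top (a point): Middle of rail B between its stops, level with the bar top. The hook comes over the bar along it, over a stop, or from the front (moving to +x), its seat 12 to 28 mm above the bar top so that the lip passes over the bar and the disc under it; not from straight above. The bar does not shift under gentle forces.
- bottle: Bystander: closed amber bottle, 62 mm across, 200 mm tall, behind the rails. Origin at the centre of its underside.
- glass: Bystander: open tasting glass, 72 mm across, 110 mm tall, behind the rails. Origin at the centre of its underside.
- mallet: Bystander: wooden handled mallet lying on the counter, 240 mm long, nearer to the robot than the rails.
There are look-alikes about, which are no part of the job. What is shaped like the tag but red or turquoise is not meant.

How it is judged:
On the way:
1. the tag is lifted over rail A's end stop nearest rail B: its seat within 20 mm of the stop in plan and more than 13 mm above the bar top (height (world z) of tag_seat above 0.213 m and ((horizontal distance between tag_seat and rail_a_stop_left below 0.02 m and horizontal distance between rail_a_stop_left and rail_b below 0.34 m) or (horizontal distance between tag_seat and rail_a_stop_right below 0.02 m and horizontal distance between rail_a_stop_right and rail_b below 0.34 m))), for 0.04 s.
At the end, for the whole second after the job is handed in: The tag hangs at rest from rail B's bar, upright within 0.15 rad, its hook down in the notch: the seat at least 4.5 mm below the bar top (the notch is 7 mm deep), within 9 mm of the bar's middle line and within 25 mm of the rail's middle along the bar; released (z of tag_seat in the frame of rail_b between 0.188 and 0.1955 m and x of tag_seat in the frame of rail_b between -0.009 and 0.009 m and y of tag_seat in the frame of rail_b between -0.025 and 0.025 m and angle between tag's own z axis and vertical below 0.15 rad and contact force between tag and rail_b above 0.3 N and linear speed of tag below 0.03 m/s); the robot touches nothing.
It fails at once if the tag is forced against rail A (bar, stop, keeper) with more than 25 N (contact force between tag and rail_a above 25 N).
It fails at once if the tag is forced against rail B (bar, stop) with more than 25 N (contact force between tag and rail_b above 25 N).
It fails at once if the bottle is shifted by more than 30 mm (distance of bottle from where it was at the start of the episode above 0.03 m).
It fails at once if the glass is shifted by more than 30 mm (distance of glass from where it was at the start of the episode above 0.03 m).
It fails at once if the mallet is shifted by more than 30 mm (distance of mallet from where it was at the start of the episode above 0.03 m).
It also fails if it takes over 72 s, if anything falls off the work surface, if the arm or the gripper's body presses on something with over 40 N, if the wrist force passes 120 N, or if a joint passes its speed limit or range.

ROBOT

A 6-joint arm with a two-finger parallel gripper is mounted at the origin on the work surface. World frame = base frame: x ahead of the robot, y to its left, z up, the work surface at z = 0. Lengths are in m, angles in rad, forces in N, time in s.
With the tool pointing down it reaches from about 0.25 to 0.725 m from the base axis. Payload 4 kg.
Tool frame: the origin (TCP) lies between the finger pads; the fingertips stand 14 mm ahead of it and the grasp point (between the pads) lies 5 mm behind it (manip.tip_extent is the distance from the TCP to the fingertips, in m); z points along the fingers, y is the direction in which the jaws open and shut (so a half turn about z gives the same grasp; the last joint's range is limited). The gripper opens to 85 mm and grips with 20 to 120 N. Pads are 22 mm wide; open, the fingers measure 114 mm over their backs; the gripper's body (76 mm by 85 mm) begins 54 mm behind the grasp point. The pads swing forward as they close: fully open they stand 13 mm farther back than shut.
Start: joints at [-1.149, 0.241, 0.005, 1.335, 0, 1.571], TCP at [0.205, -0.456, 0.245] pointing down, gripper open.
Joint ranges: [-2.72, 2.72], [-1.05, 1.87], [-1.09, 1.28], [-1.99, 2.15], [-1.42, 1.44], [-3.14, 3.14]. Speed limits (rad/s): [2.79, 2.79, 3.14, 3.14, 3.14, 3.14].

INTERFACE

Orientations are given as a unit quaternion [w, x, y, z].
In Python, from rig import manip, eyes, workorder gives the robot as it stands.
- The arm moves only by the shell command python3 -m creep 'ROWS' [OPENING]. ROWS is JSON, a list of rows, each a list of 2 entries, a list of its own where there are three numbers: the shift along the tool's x, y, z in m, then the turn, a rotation vector about the tool's x, y, z in degrees. A call has exactly 10 rows; each row is the pose to reach, as a shift and turn from the pose commanded when the call began, along the tool's axes at that moment; what a row does not reach only later rows make up. A row lasts 1/10 s, in which the tool goes at most 50 mm and 8.59 degrees, less where a joint would pass 70% of its speed; a pose out of reach is approached as far as the arm can. A call with a gripper value outside its range is refused whole. OPENING is the opening, from 0 (shut) to 1 (fully open), set as the call begins (- or left out, the last holds). The fingers move at their own pace and stop on an object; the grip force is fixed at half the most. Time passes only in rows, so rows that repeat a pose let the fingers close, or fill a call up. It gives the time, the measured TCP pose, the force and the opening at its end, in the units of the state.
- manip.get_obs(): the state, without advancing time (a new reading comes with each control period).
- eyes.read_camera(name): name is "scene" or "top" or "wrist"; returns the picture (384x512x3 uint8, red, green, blue); there is no depth.
- eyes.get_calibration(name): a dict with "fx", "fy", "cx", "cy" (pixels), "distortion" ([k1, k2, p1, p2, k3] as OpenCV has them; the pictures are not rectified), "camera_from_world" (4x4, takes a point from world to camera coordinates). Camera axes: x right, y up, looking along -z (the intrinsics and any distortion apply to the point x, -y, -z); pixel columns grow to the right and rows downward; lengths in m; the calibration is good to about 2 mm. A picture is of the moment at which its call begins: read the wrist's pose just before it. get_calibration takes no time and is no camera call; for the wrist camera it gives the pose at the moment of the call.
- workorder.job_done(): hands the job in, once; it reports no verdict.
The state is a dict: "clock": time; "qpos": joint angles; "qd": joint speeds; "effort": joint torques, N m; "ee_pos": TCP position; "ee_rot": TCP orientation; "ft_force": force on the tool from outside, world axes, zero at the start; "ft_torque": the same for the moment, N m; "grip_width": opening from 0.0 (shut) to 1.0 (fully open).
Only numpy, scipy, OpenCV 4.12 (cv2) and the standard library are available. Lean on these libraries where they do the work, as an engineer would, in place of code of your own. Each camera call takes 0.05 s, during which the arm holds its last target. There are 200 camera calls.

## Working session

There is one attempt and no reset: what is moved stays moved. The work goes in short steps, Python scripts to look and compute and a shell command to move; the robot and the scene stay as the last step left them, time stands still between calls to the robot, and variables do not carry over. Pictures are saved under pics/ and viewed, about 8 in all and at most 12, crops included, and the job is handed in when it is done.

```bash
ls; mkdir -p pics; cat > h.py <<'E'
import numpy as np, cv2
from rig import manip, eyes, workorder
def cal(n):
    c=eyes.get_calibration(n)
    K=np.array([[c['fx'],0,c['cx']],[0,c['fy'],c['cy']],[0,0,1.]])
    return K,np.array(c['distortion'],float),np.array(c['camera_from_world'],float)
def ray(C,uv):
    K,d,T=C
    p=cv2.undistortPoints(np.array([[uv]],float),K,d)[0,0]
    R=T[:3,:3]; o=-R.T@T[:3,3]
    v=R.T@np.array([p[0],-p[1],-1.]); return o,v/np.linalg.norm(v)
def onz(C,uv,z):
    o,v=ray(C,uv); return o+v*(z-o[2])/v[2]
def proj(C,P):
    K,d,T=C
    q=T[:3,:3]@np.array(P,float)+T[:3,3]; q=q*[1,-1,-1]
    return cv2.projectPoints(q.reshape(1,3),np.zeros(3),np.zeros(3),K,d)[0].ravel()
def tri(C1,u1,C2,u2):
    (o1,a),(o2,b)=ray(C1,u1),ray(C2,u2)
    s=np.linalg.lstsq(np.c_[a,-b],o2-o1,rcond=None)[0]
    p,q=o1+s[0]*a,o2+s[1]*b
    return (p+q)/2,np.linalg.norm(p-q)
def shot(n,name):
    C=cal(n); im=eyes.read_camera(n); cv2.imwrite(f'pics/{name}.png',im[:,:,::-1]); return C,im
E
python3 - <<'E'
from h import *
np.set_printoptions(precision=4,suppress=True)
a=[]
for n in('scene','top','wrist'):
    C,im=shot(n,n+'0'); a.append(im); print(n,C[0][0,0],C[1],(-C[2][:3,:3].T@C[2][:3,3]))
# one 800x600 sheet for scene+top
cv2.imwrite('pics/sheet0.png',cv2.resize(np.vstack(a[:2])[:,:,::-1],None,fx=.78,fy=.78,interpolation=cv2.INTER_AREA))
print(manip.get_obs(),manip.tip_extent)
E
```

```text
pics
scene 383.1511371423849 [-0.0555  0.      0.      0.      0.    ] [1.1006 0.6698 0.7458]
top 490.0020259641069 [-0.1138  0.      0.      0.      0.    ] [ 0.3921 -0.0133  1.515 ]
wrist 326.79382532038153 [-0.0103  0.      0.      0.      0.    ] [ 0.2757 -0.425   0.3722]
{'clock': 0.15, 'qpos': array([-1.149 ,  0.2412,  0.004 ,  1.3352, -0.    ,  1.5708]), 'qd': array([-0.0006, -0.0031,  0.0049, -0.0002, -0.0026,  0.0005]), 'effort': array([  0.0001, -37.2634,  25.2639,   0.0124,   0.    ,  -0.    ]), 'ee_pos': array([ 0.2045, -0.4558,  0.2446]), 'ee_rot': array([-0.0008,  0.9779,  0.2093, -0.0002]), 'ft_force': array([ 0.2087, -0.8394, -0.1997]), 'ft_torque': array([0.0164, 0.0249, 0.0299]), 'grip_width': 0.9997006449622049} 0.014
```

View pics/sheet0.png

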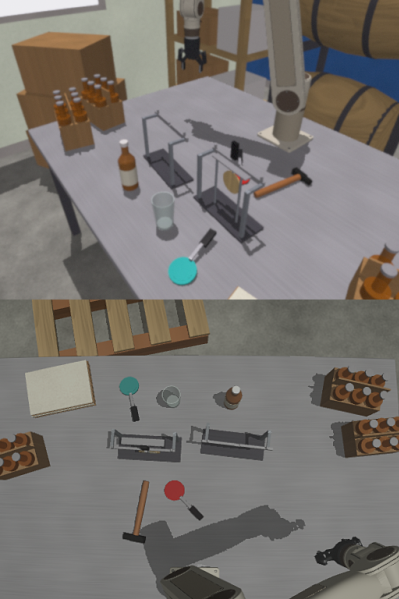

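The sheet shows rail A (with a tag) at top-image px (185,187) and rail B at (295,178). Red look-alike at (223,245) and turquoise at (165,110) both lie on the counter. The hanging plywood disc with the black grip fits the task. I'll confirm it in an enlarged crop.

```bash
python3 - <<'E'
import cv2,numpy as np
t=cv2.imread('pics/top0.png')[160:220,130:355]; s=cv2.imread('pics/scene0.png')[130:310,170:350]
t=cv2.resize(t,None,fx=3.5,fy=3.5,interpolation=cv2.INTER_CUBIC)
s=cv2.resize(s,(380,380),interpolation=cv2.INTER_CUBIC)
o=np.zeros((600,790,3),np.uint8); o[:210,:787]=t[:210,:787]; o[215:595,:380]=s
cv2.imwrite('pics/crop1.png',o)
E
```

```text
(no output)
```

View pics/crop1.png

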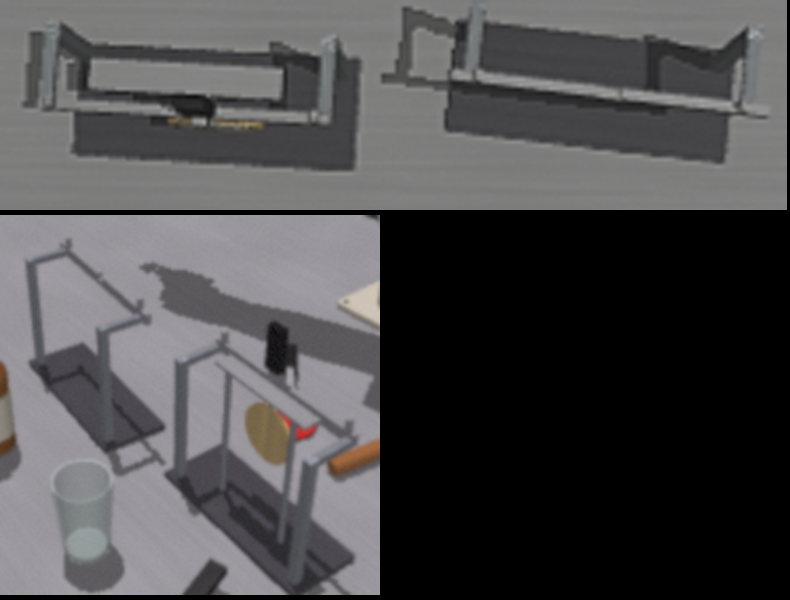

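```bash
python3 - <<'E'
from h import *
np.set_printoptions(precision=4,suppress=True)
C=cal('top')
f=lambda u,v:(130+u/3.5,160+v/3.5)
for n,a,b in(('A',(50,103),(327,120)),('B',(474,75),(752,105))):
    l,r=onz(C,f(*a),.2),onz(C,f(*b),.2); d=l-r
    print(n,(l+r)/2,np.linalg.norm(d),'yaw of rail y',np.degrees(np.arctan2(d[1],d[0])))
print('tag top',onz(C,f(190,103),.268)); print('notch?',onz(C,f(620,93),.2))
Cs=cal('scene'); print('notch?scene',onz(Cs,(170+98*180/380,130+(273-215)*180/380),.2))
W=cal('wrist'); print('wrist axis',-W[2][2,:3], 'right',W[2][0,:3])
E
```

```text
A [0.5367 0.1756 0.2   ] 0.21624929937858675 yaw of rail y 86.6935762972538
B [ 0.5546 -0.1534  0.2   ] 0.21647182463028464 yaw of rail y 84.03462462025249
tag top [0.5355 0.1643 0.268 ]
notch? [ 0.5523 -0.1586  0.2   ]
notch?scene [ 0.5534 -0.1548  0.2   ]
wrist axis [-0.277  -0.1215 -0.9532] right [ 0.4087 -0.9127 -0.0025]
```

Sizes check out (216 mm against 218 mm arm spacing, both rails). I'll go above the tag.

```bash
python3 -m creep '[[[0.03,-0.02,-0.02],[0,0,-5]],[[0.065,-0.05,-0.04],[0,0,-10]],[[0.1,-0.08,-0.06],[0,0,-15]],[[0.14,-0.11,-0.075],[0,0,-20]],[[0.18,-0.14,-0.09],[0,0,-25]],[[0.22,-0.17,-0.1],[0,0,-30]],[[0.26,-0.2,-0.11],[0,0,-35]],[[0.3,-0.23,-0.115],[0,0,-40]],[[0.335,-0.26,-0.115],[0,0,-44]],[[0.37,-0.285,-0.115],[0,0,-48]]]' 1; python3 - <<'E'
from h import *
from scipy.spatial.transform import Rotation as R
o=manip.get_obs(); q=o['ee_rot']; r=R.from_quat([q[1],q[2],q[3],q[0]]).as_matrix()
d=r.T@(np.array([.536,.164,.36])-o['ee_pos']); print(o['ee_pos'],d.round(3),'yaw',np.degrees(np.arctan2(r[1,0],r[0,0])),r.round(3))
E
```

```text
clock: 1.15
ee_pos: [0.426, -0.0424, 0.3607]
ee_rot: [0.0, 0.807, 0.59, 0.0]
ft_force: [0.7, -0.8, 0.6]
grip_width: 0.999
[ 0.42600793 -0.04244768  0.36065462] [0.23  0.042 0.001] yaw 72.37429180283674 [[ 0.303  0.953  0.001]
 [ 0.953 -0.303 -0.   ]
 [ 0.     0.001 -1.   ]]
```

```bash
python3 -m creep '[[[0.03,0.005,0],[0,0,-2]],[[0.065,0.012,0],[0,0,-5]],[[0.1,0.02,0],[0,0,-8]],[[0.14,0.028,0],[0,0,-11]],[[0.175,0.035,0],[0,0,-13]],[[0.205,0.04,0],[0,0,-14.3]],[[0.222,0.042,0],[0,0,-14.3]],[[0.23,0.042,0],[0,0,-14.3]],[[0.23,0.042,0],[0,0,-14.3]],[[0.23,0.042,0],[0,0,-14.3]]]'; python3 - <<'E'
from h import *
C,im=shot('wrist','w1'); np.save('w1.npy',C[2])
E
```

```text
clock: 2.15
ee_pos: [0.5357, 0.1608, 0.3603]
ee_rot: [0.0, 0.729, 0.685, -0.0]
ft_force: [-1.2, -0.8, 0.2]
grip_width: 0.999
```

View pics/w1.png

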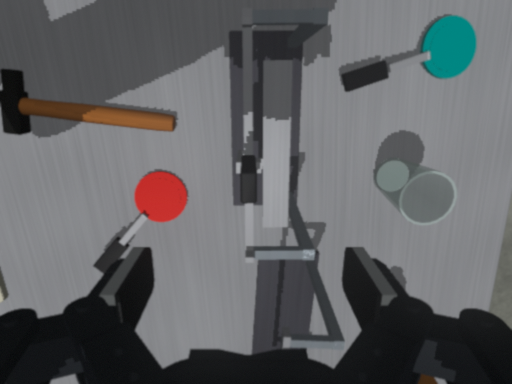

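View: bar along column ~248, tag's black block at (249,180), red/turquoise look-alikes elsewhere, glass at (410,190). Now I'll measure.

```bash
python3 - <<'E'
from h import *
np.set_printoptions(precision=4,suppress=True)
K,d,_=cal('wrist'); C=(K,d,np.load('w1.npy'))
for n,p in(('TCP',(.5357,.1608,.36)),('tagtop',(.5355,.1643,.268)),('A+109',(.543,.2845,.2)),('A-109',(.5305,.0668,.2))): print(n,proj(C,p))
im=cv2.imread('pics/w1.png'); g=cv2.cvtColor(im,6)
m=(g[140:215,225:275]<45).astype(np.uint8); 
n,l,s,c=cv2.connectedComponentsWithStats(m)
print([ (s[i]+[225,140,0,0,0],c[i]+[225,140]) for i in range(1,n) if s[i,4]>40])
for uv in((249,157),(249,201)): print('blk z.268',onz(C,uv,.268))
for uv in((249,15),(249,254),(248,60),(249,240)): print(uv,onz(C,uv,.2))
E
```

```text
TCP [246.818  264.9114]
tagtop [246.7393 192.1195]
A+109 [246.8818  22.0579]
A-109 [248.2525 263.4195]
[(array([242, 156,  14,  46, 275]), array([249.1527, 168.1418]))]
blk z.268 [0.5387 0.1895 0.268 ]
blk z.268 [0.5367 0.1575 0.268 ]
(249, 15) [0.545  0.2895 0.2   ]
(249, 254) [0.5319 0.0773 0.2   ]
(248, 60) [0.5421 0.2561 0.2   ]
(249, 240) [0.5328 0.0926 0.2   ]
```

```bash
python3 -m creep '[[[0.003,0.001,0.01],[0,0,0]],[[0.006,0.002,0.025],[0,0,0]],[[0.006,0.002,0.045],[0,0,0]],[[0.006,0.002,0.065],[0,0,0]],[[0.006,0.002,0.085],[0,0,0]],[[0.006,0.002,0.1],[0,0,0]],[[0.006,0.002,0.112],[0,0,0]],[[0.006,0.002,0.119],[0,0,0]],[[0.006,0.002,0.119],[0,0,0]],[[0.006,0.002,0.119],[0,0,0]]]' 1; python3 -m creep '[[[0,0,0],[0,0,0]],[[0,0,0],[0,0,0]],[[0,0,0],[0,0,0]],[[0,0,0],[0,0,0]],[[0,0,0],[0,0,0]],[[0,0,0],[0,0,0]],[[0,0,0],[0,0,0]],[[0,0,0],[0,0,0]],[[0,0,0],[0,0,0]],[[0,0,0],[0,0,0]]]' 0.4; python3 - <<'E'
from h import *
C,im=shot('wrist','w2'); np.save('w2.npy',C[2])
cv2.imwrite('pics/w2c.png',cv2.resize(im[60:384,100:400,::-1],None,fx=1.8,fy=1.8,interpolation=cv2.INTER_CUBIC))
E
```

```text
clock: 3.2
ee_pos: [0.5387, 0.1672, 0.2419]
ee_rot: [0.0, 0.729, 0.685, 0.0]
ft_force: [-0.4, 0.9, -0.2]
grip_width: 0.999
clock: 4.2
ee_pos: [0.5384, 0.1673, 0.2413]
ee_rot: [0.0, 0.729, 0.685, 0.0]
ft_force: [0.3, 0.0, 0.1]
grip_width: 0.398
```

View pics/w2c.png

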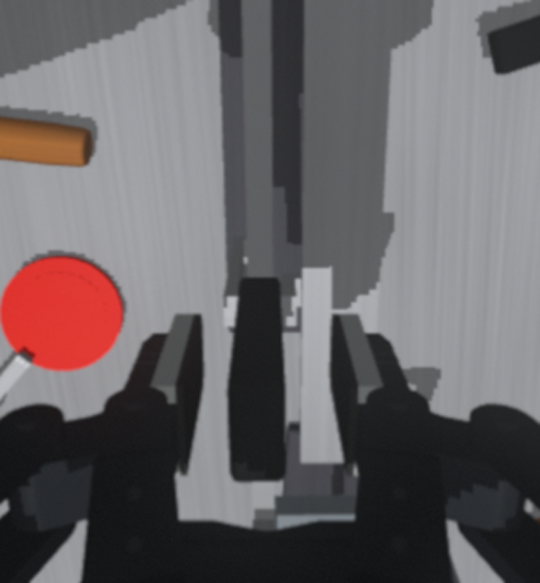

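The fingers straddle the block; the block is centred at crop column ~259 and the fingers at ~267, so I shift about 1.7 mm to −x and close.

```bash
python3 -m creep '[[[0,-0.001,0],[0,0,0]],[[0,-0.0017,0],[0,0,0]],[[0,-0.0017,0],[0,0,0]],[[0,-0.0017,0],[0,0,0]],[[0,-0.0017,0],[0,0,0]],[[0,-0.0017,0],[0,0,0]],[[0,-0.0017,0],[0,0,0]],[[0,-0.0017,0],[0,0,0]],[[0,-0.0017,0],[0,0,0]],[[0,-0.0017,0],[0,0,0]]]' 0.2;  python3 -m creep '[[[0,0,0],[0,0,0]],[[0,0,0],[0,0,0]],[[0,0,0],[0,0,0]],[[0,0,0],[0,0,0]],[[0,0,0],[0,0,0]],[[0,0,0],[0,0,0]],[[0,0,0],[0,0,0]],[[0,0,0],[0,0,0]],[[0,0,0],[0,0,0]],[[0,0,0],[0,0,0]]]' 0
```

```text
clock: 5.25
ee_pos: [0.5367, 0.1674, 0.2414]
ee_rot: [0.0, 0.729, 0.685, 0.0]
ft_force: [0.2, -0.2, 0.6]
grip_width: 0.2
clock: 6.25
ee_pos: [0.5366, 0.1674, 0.2414]
ee_rot: [-0.0, 0.729, 0.685, 0.0]
ft_force: [-1.0, -0.0, 2.9]
grip_width: 0.134
```

```bash
python3 -m creep '[[[0,0,-0.001],[0,0,0]],[[-0.004,0,-0.001],[0,0,0]],[[-0.012,0,-0.001],[0,0,0]],[[-0.022,0,-0.001],[0,0,0]],[[-0.032,0,-0.001],[0,0,0]],[[-0.042,0,-0.001],[0,0,0]],[[-0.05,0,-0.001],[0,0,0]],[[-0.056,0,-0.001],[0,0,0]],[[-0.06,0,-0.001],[0,0,0]],[[-0.06,0,-0.001],[0,0,0]]]'; python3 -m creep '[[[-0.002,0,0],[0,0,0]],[[-0.004,0,0],[0,0,0]],[[-0.006,0,0],[0,0,0]],[[-0.008,0,0],[0,0,0]],[[-0.01,0,0],[0,0,0]],[[-0.011,0,0],[0,0,0]],[[-0.012,0,0],[0,0,0]],[[-0.013,0,0],[0,0,0]],[[-0.014,0,0],[0,0,0]],[[-0.014,0,0],[0,0,0]]]'; python3 - <<'E'
from h import *
C,im=shot('wrist','w3'); np.save('w3.npy',C[2]); shot('scene','s3')
E
```

```text
clock: 7.25
ee_pos: [0.533, 0.107, 0.2424]
ee_rot: [0.0, 0.729, 0.685, 0.0]
ft_force: [-0.2, -1.4, -1.4]
grip_width: 0.132
clock: 8.25
ee_pos: [0.5321, 0.0936, 0.2423]
ee_rot: [-0.0, 0.729, 0.685, 0.0]
ft_force: [-0.5, 0.3, -1.6]
grip_width: 0.134
```

```bash
python3 -m creep '[[[-0.001,0,0],[0,0,0]],[[-0.001,0,0],[0,0,0]],[[-0.002,0,0],[0,0,0]],[[-0.002,0,0],[0,0,0]],[[-0.003,0,0],[0,0,0]],[[-0.003,0,0],[0,0,0]],[[-0.004,0,0],[0,0,0]],[[-0.004,0,0],[0,0,0]],[[-0.004,0,0],[0,0,0]],[[-0.004,0,0],[0,0,0]]]'; python3 -m creep '[[[-0.0005,0,0],[0,0,0]],[[-0.0005,0,0],[0,0,0]],[[-0.001,0,0],[0,0,0]],[[-0.001,0,0],[0,0,0]],[[-0.0015,0,0],[0,0,0]],[[-0.0015,0,0],[0,0,0]],[[-0.002,0,0],[0,0,0]],[[-0.002,0,0],[0,0,0]],[[-0.002,0,0],[0,0,0]],[[-0.002,0,0],[0,0,0]]]'; python3 - <<'E'
from h import *
C,im=shot('wrist','w3'); np.save('w3.npy',C[2]); _,s=shot('scene','s3')
a=cv2.resize(im[60:384,150:350],None,fx=1.8,fy=1.8,interpolation=cv2.INTER_CUBIC)
b=cv2.resize(s[150:320,220:345],None,fx=3.4,fy=3.4,interpolation=cv2.INTER_CUBIC)
o=np.zeros((600,800,3),np.uint8); o[:a.shape[0],:a.shape[1]]=a; o[:b.shape[0],365:365+b.shape[1]]=b
cv2.imwrite('pics/w3c.png',o[:,:,::-1])
E
```

```text
clock: 9.35
ee_pos: [0.5321, 0.093, 0.2425]
ee_rot: [-0.003, 0.728, 0.686, 0.003]
ft_force: [0.2, 11.1, -2.6]
grip_width: 0.133
clock: 10.35
ee_pos: [0.532, 0.0927, 0.2425]
ee_rot: [-0.004, 0.727, 0.686, 0.004]
ft_force: [0.3, 14.9, -2.4]
grip_width: 0.128
```

View pics/w3c.png

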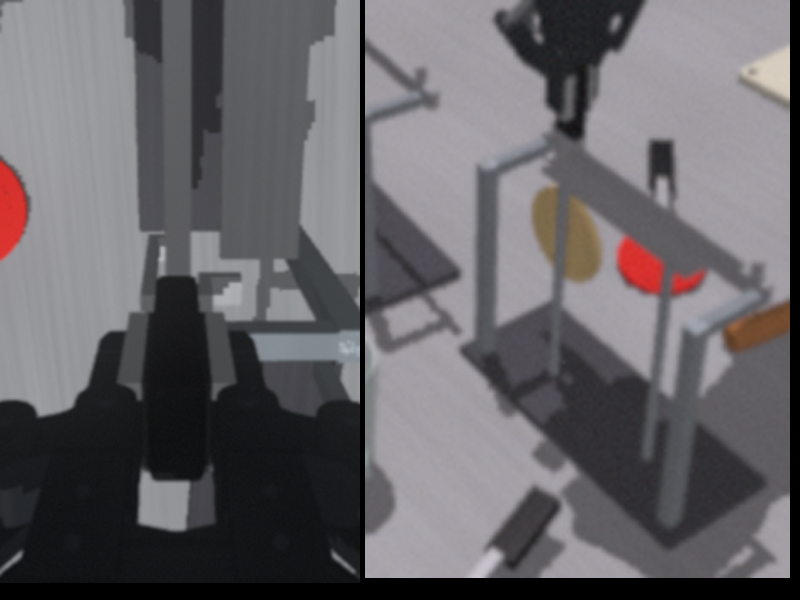

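Contact with the stop (15 N) at TCP y≈0.093; picture shows the toe past the keeper end (crop row 258). Back off and lift.

```bash
python3 -m creep '[[[0.003,0,0],[0,0,0]],[[0.006,0,0],[0,0,0]],[[0.0075,0,0],[0,0,0]],[[0.0075,0,-0.002],[0,0,0]],[[0.0075,0,-0.005],[0,0,0]],[[0.0075,0,-0.009],[0,0,0]],[[0.0075,0,-0.013],[0,0,0]],[[0.0075,0,-0.017],[0,0,0]],[[0.0075,0,-0.021],[0,0,0]],[[0.0075,0,-0.021],[0,0,0]]]'; python3 - <<'E'
from h import *
o=manip.get_obs();print(o['ee_pos'],o['ft_force'],o['ft_torque'])
E
```

```text
clock: 11.45
ee_pos: [0.5326, 0.095, 0.2642]
ee_rot: [0.0, 0.729, 0.685, 0.001]
ft_force: [-0.5, 0.1, -1.6]
grip_width: 0.131
[0.53264832 0.0950418  0.26421723] [-0.5456849   0.12621532 -1.64706498] [-0.01100222 -0.08410581 -0.01086813]
```

```bash
python3 -m creep '[[[-0.002,0,0],[0,0,0]],[[-0.005,0,0],[0,0,0]],[[-0.008,0,0],[0,0,0]],[[-0.012,0,0],[0,0,0]],[[-0.016,0,0],[0,0,0]],[[-0.02,0,0],[0,0,0]],[[-0.024,0,0],[0,0,0]],[[-0.028,0,0],[0,0,0]],[[-0.03,0,0],[0,0,0]],[[-0.03,0,0],[0,0,0]]]'; python3 -m creep '[[[0,-0.004,0],[0,0,0]],[[0,-0.01,0],[0,0,0]],[[0,-0.018,0],[0,0,0]],[[0,-0.027,0],[0,0,0]],[[0,-0.035,0],[0,0,0]],[[-0.004,-0.042,0],[0,0,0]],[[-0.012,-0.045,0],[0,0,0]],[[-0.022,-0.045,0],[0,0,0]],[[-0.03,-0.045,0],[0,0,0]],[[-0.034,-0.045,0],[0,0,0]]]'
```

```text
clock: 12.45
ee_pos: [0.5304, 0.0647, 0.2633]
ee_rot: [-0.0, 0.729, 0.685, 0.0]
ft_force: [-0.7, -0.3, -0.7]
grip_width: 0.136
clock: 13.45
ee_pos: [0.4836, 0.0327, 0.2634]
ee_rot: [0.0, 0.729, 0.684, 0.0]
ft_force: [0.1, 0.4, -1.5]
grip_width: 0.135
```

```bash
python3 -m creep '[[[-0.01,0.002,0],[0,0,0.4]],[[-0.03,0.005,0],[0,0,0.8]],[[-0.06,0.008,0],[0,0,1.2]],[[-0.09,0.012,0],[0,0,1.6]],[[-0.12,0.016,0],[0,0,2]],[[-0.15,0.02,0],[0,0,2.4]],[[-0.18,0.024,0],[0,0,2.4]],[[-0.2,0.025,0],[0,0,2.4]],[[-0.215,0.025,0],[0,0,2.4]],[[-0.22,0.025,0],[0,0,2.4]]]'; python3 -m creep '[[[0,0,0],[0,0,0]],[[0,0,0],[0,0,0]],[[0,0,0],[0,0,0]],[[0,0,0],[0,0,0]],[[0,0,0],[0,0,0]],[[0,0,0],[0,0,0]],[[0,0,0],[0,0,0]],[[0,0,0],[0,0,0]],[[0,0,0],[0,0,0]],[[0,0,0],[0,0,0]]]'; python3 - <<'E'
from h import *
C,im=shot('wrist','w4'); np.save('w4.npy',C[2])
cv2.imwrite('pics/w4c.png',cv2.resize(im[:,120:420,::-1],None,fx=1.56,fy=1.56,interpolation=cv2.INTER_CUBIC))
E
```

```text
clock: 14.45
ee_pos: [0.4946, -0.1889, 0.263]
ee_rot: [-0.0, 0.743, 0.669, -0.0]
ft_force: [-0.7, 0.6, -1.2]
grip_width: 0.133
clock: 15.45
ee_pos: [0.4948, -0.1872, 0.2633]
ee_rot: [-0.0, 0.743, 0.67, -0.0]
ft_force: [0.3, -0.3, -1.1]
grip_width: 0.135
```

View pics/w4c.png

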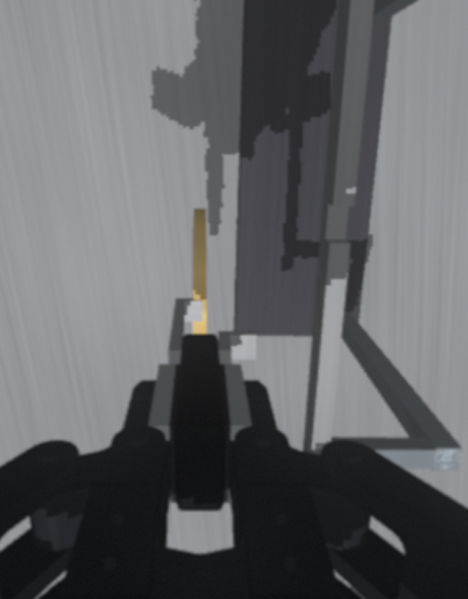

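```bash
python3 - <<'E'
from h import *
im=cv2.imread('pics/w4.png')[100:200,310:380]
b=cv2.convertScaleAbs(im,alpha=1.6,beta=-40)
cv2.imwrite('pics/w4n.png',cv2.resize(b,None,fx=6,fy=6,interpolation=cv2.INTER_NEAREST))
E
```

```text
(no output)
```

View pics/w4n.png

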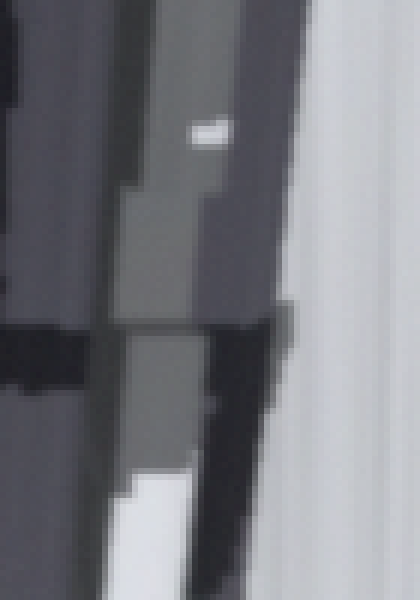

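Notch visible: its top edges at original image px ≈(341,131) (+y edge) and ≈(337.5,154) (−y edge).

```bash
python3 - <<'E'
from h import *
from scipy.spatial.transform import Rotation as R
np.set_printoptions(precision=4,suppress=True)
K,d,_=cal('wrist'); C=(K,d,np.load('w4.npy'))
o=manip.get_obs(); q=o['ee_rot']; r=R.from_quat([q[1],q[2],q[3],q[0]]).as_matrix(); t=o['ee_pos']
print('tcp',t,'yaw',np.degrees(np.arctan2(r[1,0],r[0,0])))
a,b=onz(C,(341,131.3),.2),onz(C,(337.5,154),.2); n=(a+b)/2
print('notch',a,b,np.linalg.norm(a-b),'mid',n)
p,s=onz(C,(331,200),.2),onz(C,(346.5,103),.2); print('bar',p,s,'yaw',np.degrees(np.arctan2(*(s-p)[[1,0]])))
sz=t[2]-.0414
for uv,z in (((120+200/1.56,508/1.56),sz+.068),((120+199/1.56,336/1.56),sz+.008)): 
    e=onz(C,uv,z); print('block edge',e,'tool',r.T@(e-t))
print('TCP->notch tool',r.T@(n-t), 'far arm', onz(C,(120+385/1.56,12/1.56),.2))
E
```

```text
tcp [ 0.4947 -0.1873  0.2633] yaw 84.06020888834567
notch [ 0.5544 -0.1427  0.2   ] [ 0.552 -0.156  0.2  ] 0.013456025311061381 mid [ 0.5532 -0.1493  0.2   ]
bar [ 0.5474 -0.1847  0.2   ] [ 0.5578 -0.127   0.2   ] yaw 79.76327377997688
block edge [ 0.4944 -0.197   0.2899] tool [-0.0098  0.0007 -0.0266]
block edge [ 0.4961 -0.1772  0.2299] tool [0.0101 0.0004 0.0334]
TCP->notch tool [0.0438 0.0543 0.0633] far arm [ 0.5692 -0.0794  0.2   ]
```

```bash
python3 -m creep '[[[0.01,0,0],[0,0,0]],[[0.025,0,0],[0,0,0]],[[0.038,0.002,0],[0,0,0]],[[0.044,0.008,0],[0,0,0]],[[0.044,0.015,0],[0,0,0]],[[0.044,0.022,0],[0,0,0]],[[0.044,0.029,0],[0,0,0]],[[0.044,0.035,0],[0,0,0]],[[0.044,0.04,0],[0,0,0]],[[0.044,0.042,0],[0,0,0]]]'; python3 -m creep '[[[0,0.002,0],[0,0,0]],[[0,0.004,0],[0,0,0]],[[0,0.006,0],[0,0,0]],[[0,0.008,0],[0,0,0]],[[0,0.01,0],[0,0,0]],[[0,0.0115,0],[0,0,0]],[[0,0.0125,0],[0,0,0]],[[0,0.0125,0.004],[0,0,0]],[[0,0.0125,0.008],[0,0,0]],[[0,0.0125,0.008],[0,0,0]]]'; python3 - <<'E'
from h import *
C,im=shot('wrist','w5'); np.save('w5.npy',C[2]); _,s=shot('scene','s5')
a=cv2.resize(im[60:384,150:350],None,fx=1.8,fy=1.8,interpolation=cv2.INTER_CUBIC)
b=cv2.resize(s[130:260,160:255],None,fx=4.5,fy=4.5,interpolation=cv2.INTER_CUBIC)
o=np.zeros((600,800,3),np.uint8); o[:a.shape[0],:a.shape[1]]=a; o[:b.shape[0],365:365+b.shape[1]]=b
cv2.imwrite('pics/w5c.png',o[:,:,::-1])
E
```

```text
clock: 16.5
ee_pos: [0.5416, -0.1481, 0.263]
ee_rot: [-0.0, 0.743, 0.669, -0.0]
ft_force: [-0.7, 0.6, -1.3]
grip_width: 0.135
clock: 17.5
ee_pos: [0.553, -0.1489, 0.2543]
ee_rot: [-0.001, 0.743, 0.67, -0.001]
ft_force: [0.4, -0.5, -1.3]
grip_width: 0.135
```

View pics/w5c.png

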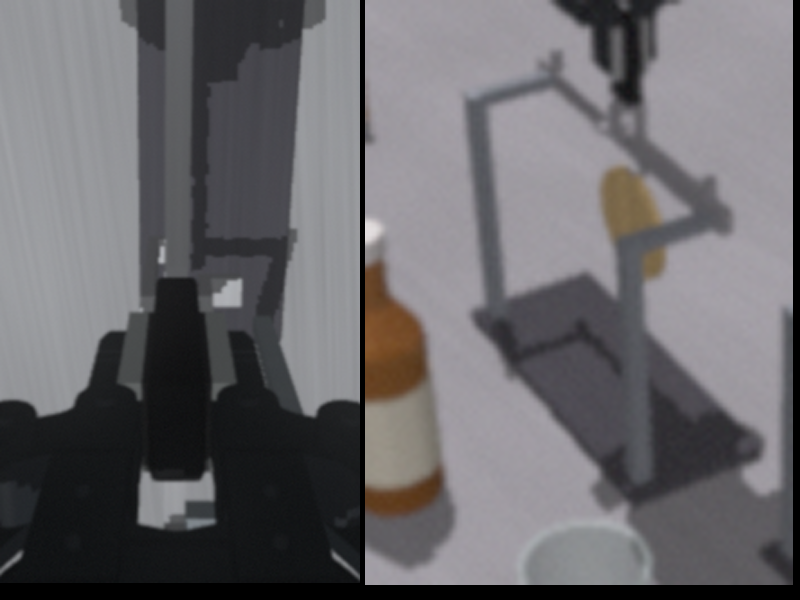

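The hook straddles the bar, centred to ~1 mm (bar columns 165–192, block 158–196). Lower gently.

```bash
python3 -m creep '[[[0,0,0.003],[0,0,0]],[[0,0,0.006],[0,0,0]],[[0,0,0.008],[0,0,0]],[[0,0,0.01],[0,0,0]],[[0,0,0.011],[0,0,0]],[[0,0,0.012],[0,0,0]],[[0,0,0.013],[0,0,0]],[[0,0,0.014],[0,0,0]],[[0,0,0.015],[0,0,0]],[[0,0,0.015],[0,0,0]]]'; python3 -c "
from h import *
o=manip.get_obs();print(o['ee_pos'],o['ft_force'],o['ft_torque'])"
```

```text
clock: 18.6
ee_pos: [0.5534, -0.149, 0.2401]
ee_rot: [-0.0, 0.743, 0.67, -0.0]
ft_force: [0.1, 0.5, -1.3]
grip_width: 0.136
[ 0.55342829 -0.14904584  0.24012847] [ 0.13179761  0.45783959 -1.33190735] [-0.02244162  0.07067517 -0.01186131]
```

```bash
python3 -m creep '[[[0,0,0.0005],[0,0,0]],[[0,0,0.001],[0,0,0]],[[0,0,0.0015],[0,0,0]],[[0,0,0.002],[0,0,0]],[[0,0,0.0025],[0,0,0]],[[0,0,0.003],[0,0,0]],[[0,0,0.003],[0,0,0]],[[0,0,0.003],[0,0,0]],[[0,0,0.003],[0,0,0]],[[0,0,0.003],[0,0,0]]]'; python3 -m creep '[[[0,0,0.0005],[0,0,0]],[[0,0,0.001],[0,0,0]],[[0,0,0.0015],[0,0,0]],[[0,0,0.0015],[0,0,0]],[[0,0,0.002],[0,0,0]],[[0,0,0.002],[0,0,0]],[[0,0,0.002],[0,0,0]],[[0,0,0.002],[0,0,0]],[[0,0,0.002],[0,0,0]],[[0,0,0.002],[0,0,0]]]'
```

```text
clock: 19.6
ee_pos: [0.5536, -0.1491, 0.2373]
ee_rot: [0.0, 0.743, 0.67, 0.0]
ft_force: [0.9, 0.0, -1.2]
grip_width: 0.135
clock: 20.6
ee_pos: [0.5535, -0.1491, 0.2353]
ee_rot: [0.0, 0.743, 0.67, 0.0]
ft_force: [-0.5, 0.1, -1.9]
grip_width: 0.131
```

```bash
python3 -m creep '[[[0,0,0.0005],[0,0,0]],[[0,0,0.0005],[0,0,0]],[[0,0,0.001],[0,0,0]],[[0,0,0.001],[0,0,0]],[[0,0,0.0015],[0,0,0]],[[0,0,0.0015],[0,0,0]],[[0,0,0.0015],[0,0,0]],[[0,0,0.0015],[0,0,0]],[[0,0,0.0015],[0,0,0]],[[0,0,0.0015],[0,0,0]]]'; python3 -c "
from h import *
o=manip.get_obs();print(o['ee_pos'],o['ft_force'],o['ft_torque'])"
```

```text
clock: 21.6
ee_pos: [0.5536, -0.1491, 0.2343]
ee_rot: [0.0, 0.743, 0.67, 0.0]
ft_force: [-3.1, 0.6, 6.4]
grip_width: 0.128
[ 0.55355737 -0.14911297  0.23434393] [-3.08759476  0.60392488  6.36539945] [ 0.13858095  0.48033294 -0.00424348]
```

Contact right at 7 mm below the seating height on rail A: it's on the notch floor. Unload and release.

```bash
python3 -m creep '[[[0,0,-0.0004],[0,0,0]],[[0,0,-0.0008],[0,0,0]],[[0,0,-0.0008],[0,0,0]],[[0,0,-0.0008],[0,0,0]],[[0,0,-0.0008],[0,0,0]],[[0,0,-0.0008],[0,0,0]],[[0,0,-0.0008],[0,0,0]],[[0,0,-0.0008],[0,0,0]],[[0,0,-0.0008],[0,0,0]],[[0,0,-0.0008],[0,0,0]]]'; python3 -m creep '[[[0,0,0],[0,0,0]],[[0,0,0],[0,0,0]],[[0,0,0],[0,0,0]],[[0,0,0],[0,0,0]],[[0,0,0],[0,0,0]],[[0,0,0],[0,0,0]],[[0,0,0],[0,0,0]],[[0,0,0],[0,0,0]],[[0,0,0],[0,0,0]],[[0,0,0],[0,0,0]]]' 0.5; python3 - <<'E'
from h import *
C,im=shot('wrist','w6'); _,s=shot('scene','s6')
a=cv2.resize(im[60:384,150:350],None,fx=1.8,fy=1.8,interpolation=cv2.INTER_CUBIC)
b=cv2.resize(s[130:260,160:255],None,fx=4.5,fy=4.5,interpolation=cv2.INTER_CUBIC)
o=np.zeros((600,800,3),np.uint8); o[:a.shape[0],:a.shape[1]]=a; o[:b.shape[0],365:365+b.shape[1]]=b
cv2.imwrite('pics/w6c.png',o[:,:,::-1])
E
```

```text
clock: 22.6
ee_pos: [0.5535, -0.1491, 0.2344]
ee_rot: [-0.0, 0.743, 0.67, -0.0]
ft_force: [-0.1, -0.2, 0.3]
grip_width: 0.129
clock: 23.6
ee_pos: [0.5535, -0.1491, 0.2346]
ee_rot: [0.0, 0.743, 0.67, 0.0]
ft_force: [1.1, 1.3, -0.2]
grip_width: 0.498
```

View pics/w6c.png

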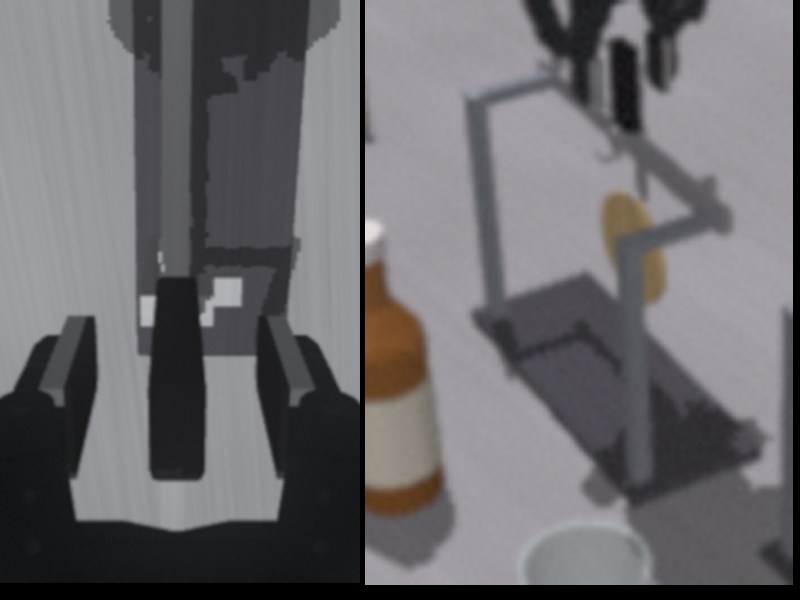

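Released: the block stands upright and free between the fingers. Retreat straight up and check.

```bash
python3 -m creep '[[[0,0,-0.004],[0,0,0]],[[0,0,-0.012],[0,0,0]],[[0,0,-0.024],[0,0,0]],[[0,0,-0.038],[0,0,0]],[[0,0,-0.054],[0,0,0]],[[0,0,-0.07],[0,0,0]],[[0,0,-0.085],[0,0,0]],[[0,0,-0.095],[0,0,0]],[[0,0,-0.1],[0,0,0]],[[0,0,-0.1],[0,0,0]]]'; python3 - <<'E'
from h import *
C,im=shot('wrist','w7'); _,s=shot('scene','s7')
a=cv2.resize(im[60:384,150:350],None,fx=1.8,fy=1.8,interpolation=cv2.INTER_CUBIC)
b=cv2.resize(s[110:260,160:255],None,fx=4,fy=4,interpolation=cv2.INTER_CUBIC)[:600]
o=np.zeros((600,800,3),np.uint8); o[:a.shape[0],:a.shape[1]]=a; o[:b.shape[0],365:365+b.shape[1]]=b
cv2.imwrite('pics/w7c.png',o[:,:,::-1])
# disc centre in scene before (w5: ~13 mm above the floor contact) and now vs. expected
E
```

```text
clock: 24.7
ee_pos: [0.5538, -0.1492, 0.3356]
ee_rot: [0.001, 0.743, 0.67, 0.0]
ft_force: [-0.2, -0.9, -0.4]
grip_width: 0.5
```

View pics/w7c.png

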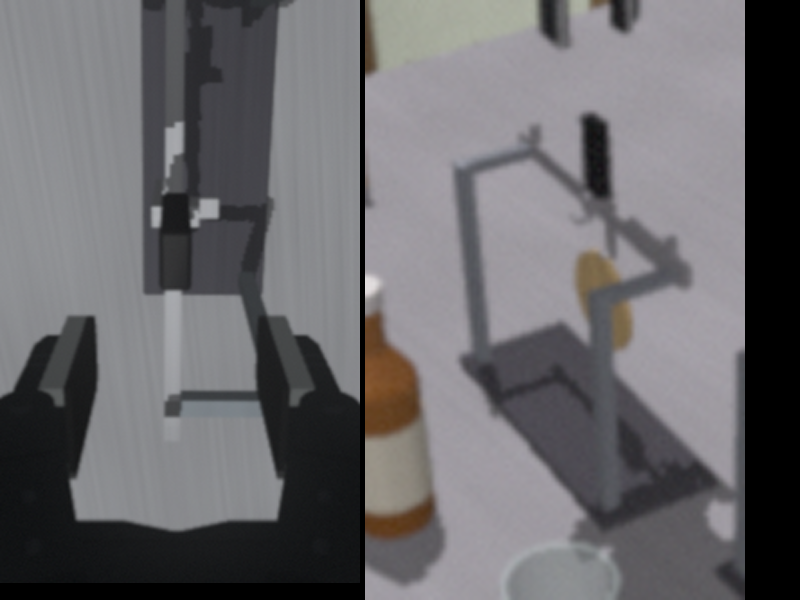

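The tag hangs alone and upright on rail B, with the gripper well clear of it (fingers at the top of the scene crop). Handing in.

```bash
python3 -c "
from h import *
print(workorder.job_done())"
```

```text
the job is handed in; nothing more can be done
None
```

The tag now hangs on rail B in the notch, released and upright. I handed the job in at about 25 s of the 72 s allowed.

**What I did**
- **Rail A:** I pinched the tag's black block and slid the tag to the stop nearest rail B. The stop was felt at up to about 15 N (limit 25 N). I backed off, lifted the seat about 22 mm and carried it over the stop.
- **Rail B:** I found the notch with the wrist camera at about (0.553, −0.149), measuring 13.5 mm long against the 14 mm given. I hooked the tag over the bar from the front and lowered it gently.

**Last checks**
- **Depth:** The hook touched down with the gripper 7 mm lower than when the tag sat on rail A, which is the full notch depth. The wrist force read about 6 N, and I unloaded it before opening the gripper.
- **Final picture:** It shows the tag upright on the bar with the gripper about 100 mm above its grip height. I did not measure the seat height again after release. The bottle and glass look in place, and I moved nothing near them or the mallet.

**Disagreement:** For rail A's position along the bar, the overhead camera was roughly 10 mm off from the wrist view and the felt stop. I relied on the wrist view and contact. The wrist view's estimate of rail B's bar direction also differed by about 4° from the overhead one. I used the overhead value, and the hook went over the bar without contact.

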